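# Hold the propagator lid at the vent mark

### The arm

A 6-joint arm with a two-finger parallel gripper is mounted at the origin on the work surface. World frame = base frame: x ahead of the robot, y to its left, z up, the work surface at z = 0. Lengths are in mm, angles in rad, forces in N, time in s.
With the tool pointing down it reaches from about 275 to 750 mm from the base axis. Payload 10.2 kg.
Tool frame: the origin (TCP) lies at the very end of the fingers, on their centre line; the grasp point (between the pads) lies 19 mm behind it; z points along the fingers, y is the line along which they close (so a half turn about z gives the same grasp; the last joint's range is limited). The gripper opens to 85 mm and grips with 20 to 120 N. Pads are 22 mm wide; open, the fingers measure 114 mm over their backs; the gripper's body (76 mm by 85 mm) begins 54 mm behind the grasp point. The pads swing forward as they close: fully open they stand 13 mm farther back than shut.
Start: joints at [-1.366, 0.313, 1.498, -0, 1.331, -0.223], TCP at [217.795, -477.699, 231.294] pointing down, gripper open.
Joint ranges: [-2.94, 2.94], [-0.97, 2.17], [0.19, 2.56], [-1.23, 4.37], [0.02, 3.11], [-2.88, 2.88]. Speed limits (rad/s): [2.39, 2.39, 3.01, 3.14, 3.14, 3.14].

### API

Orientations are given as a unit quaternion [w, x, y, z].
In Python, from rig import ctrl gives the robot as it stands.
- The arm moves only by the shell command python3 -m inch 'ROWS' [OPENING] [FORCE]. ROWS is text: rows parted by semicolons, each of 6 numbers parted by spaces: the shift along the tool's x, y, z in mm, then the turn, a rotation vector about the tool's x, y, z in units of 6 degrees (1.0 is 6 degrees). A call has exactly 10 rows; each row shifts and turns the commanded pose from where the row before left it, along the tool's axes as they then stand; what a row does not reach is not made up. A row lasts 1/12 s, in which the tool goes at most 41.7 mm and 7.16 degrees, less where a joint would pass 70% of its speed; a pose out of reach is approached as far as the arm can. A call with a gripper value outside its range is refused whole. OPENING is the opening, from 0 (shut) to 1 (fully open), set as the call begins (- or left out, the last holds). The fingers move at their own pace and stop on an object; FORCE is the grip in N (left out, the last holds). Time passes only in rows, so rows that do not move let the fingers close, or fill a call up. It gives the time, the measured TCP pose, the force, the opening and the grip force at its end, in the units of the state.
- ctrl.sense(): the state, without advancing time (a new reading comes with each control period).
- ctrl.capture(name): name is "scene" or "top" or "wrist"; returns a dict with "image" (384x512x3 uint8, red, green, blue), "intrinsics" (3x3 intrinsics, pixels), "rvec" (rotation vector, rad) and "tvec" (3), from world to camera coordinates, as OpenCV has them. Camera axes: x right, y down, z forward; pixel columns grow to the right and rows downward; lengths in mm; the calibration is good to about 2 mm. A picture is of the moment at which its call begins. There is no depth.
- ctrl.finish_job(): hands the job in; it is judged then, once.
The state is a dict: "time_s": time; "joints": joint angles; "dq": joint speeds; "tau": joint torques, N m; "eef_pos": TCP position; "ee_rot": TCP orientation; "force": force on the tool from outside, world axes, zero at the start; "wrist_torque": the same for the moment, N m; "grip_width": opening from 0.0 (shut) to 1.0 (fully open); "grip_force": force on a finger pad.
Only numpy, scipy, OpenCV 4.12 (cv2) and the standard library are available. Lean on these libraries where they do the work, as an engineer would, in place of code of your own. Each camera call takes 0.05 s, during which the arm holds its last target. There are 200 camera calls.

### The job

Fold the blue lift tab up until it stands square to the lid while the propagator's lid stays shut, then grip the tab and lift the sprung lid with it until the lid lies in line with the orange vent marker. Finish holding the lid still at that angle by the tab, with the tab still about square to the lid; do not let go. Leave the marker, the pot, the jug, the seedling cells and the widger where they are.

Things in the scene. Friction and masses are not known exactly. Their poses are not given: they have to be found in the camera images.
- lid_hinge (a point): Middle of the lid's hinge axis, on the rim of the fixed cedar propagator box (200 mm deep along its x, 290 mm wide along its y, 110 mm high). The box stands on the bench, turned about the vertical. Axes of the point are the box's: x level, from the hinge (on the robot's side) across the box towards the lid's free edge; y along the hinge; z up. The hinge axis is 117 mm above the bench and is the middle of the lid's thickness.
- lid (a joint): Lid angle in rad: 0 shut (level), grows as the free edge rises and comes back towards the hinge; stop at 1.5. The lid is a pale wooden frame (30 mm wide members, 12 mm thick, 204 mm from hinge to free edge, 290 mm wide, about 0.4 kg) round a clear pane. A spring and its weight pull it shut: about 5 N at the tab to start lifting, 5.5 to 8 N at the marker's angles; let go, it snaps shut.
- lid_edge (a point): Middle of the lid's free edge, 202 mm from the hinge axis, mid-thickness; moves with the lid. x points from the hinge out along the lid, y along the hinge, z out of the lid's upper face.
- tab (a joint): Tab angle relative to the lid, in rad: 0 = sticking straight out from the free edge in the lid's plane, grows as it is folded up, 1.57 = square to the lid (standing upright while the lid is shut). No stop there (range -0.2 to 2.2). The stiff hinge (about 0.06 N m of friction, no spring) keeps the tab where it is left. It starts half raised, at 0.3 to 0.8.
- tab_hinge (a point): Middle of the tab's hinge axis, 206 mm from the lid's hinge, mid-thickness of the lid. Its axes turn with the tab: x from the tab hinge out to the tab's tip, y along the hinge, z square to the tab.
- tab_centre (a point): Centre of the tab, 34.5 mm from its hinge along its x. The tab is a blue rigid plate: 50 mm wide along y, 10 mm thick, reaching from 4 to 65 mm from its hinge. It can be pushed up from its outer (under) side and gripped across its 50 mm width or its 10 mm thickness.
- mark (a joint): Angle of the vent marker in rad, on the same scale as the lid's joint (0 level); 0.3 to 0.6, set differently each time and held by a tight clamp. The lid lies in line with it when both joints read the same.
- mark_tip (a point): Tip of the vent marker: an orange bar 215 mm long, 12 mm high and 10 mm thick, running from the lid's hinge axis alongside the lid at the box's -y side (its centre line 20 mm outside the lid's side). x points along the bar from the hinge to the tip, y along the hinge.
- pot_centre (a point): Centre of a loose terracotta pot, 90 mm across the rim, 85 mm high (bystander).
- jug_centre (a point): Centre of a loose green plastic jug with one handle, 96 mm across, 130 mm high (bystander).
- cells_centre (a point): Centre of a loose black pair of seedling cells, 80 x 55 x 50 mm high (bystander).
- widger_centre (a point): Middle of a loose steel widger with a wooden handle, lying flat, 180 mm long along its x, 14 mm high (bystander).

How it is judged (in metres and radians):
On the way:
1. the tab stands square to the lid (within 0.3 rad) while the lid is shut (below 0.08 rad) (value of joint tab between 1.27 and 1.87 rad and value of joint lid below 0.08 rad), for 0.2 s.
At the end, for the whole second after the job is handed in: The lid is still (under 0.08 rad/s), within 0.07 rad of the marker's angle, held up by the fingers on the tab (over 2 N of contact), and the tab is within 0.35 rad of square to the lid (angle between the x axis of lid_edge and the x axis of mark_tip, either way round below 0.07 rad and value of joint lid above 0.2 rad and velocity of joint lid between -0.08 and 0.08 rad/s and value of joint tab between 1.22 and 1.92 rad and contact force between the fingers and tab above 2 N); the arm keeps its last pose, push and grip.
It fails at once if a bystander is shifted by more than 20 mm (distance of any of pot_centre, jug_centre, cells_centre, widger_centre from where it was at the start of the episode above 0.02 m).
It fails at once if the vent marker is shifted by more than 10 mm at its tip (distance of mark_tip from where it was at the start of the episode above 0.01 m).
It also fails if it takes over 48 s, if anything falls off the work surface, if the arm or the gripper's body presses on something with over 40 N, if the wrist force passes 120 N, or if a joint passes its speed limit or range.

## Working session

There is one attempt and no reset: what is moved stays moved. The work goes in short steps, Python scripts to look and compute and a shell command to move; the robot and the scene stay as the last step left them, time stands still between calls to the robot, and variables do not carry over. Pictures are saved under pics/ and viewed, at most 10 in all, crops included, and the job is handed in when it is done.

```bash
ls; mkdir -p pics
python3 - <<'E'
from rig import ctrl
import cv2, pickle
d={}
for n in("scene","top"):
    c=ctrl.capture(n); d[n]=c
    cv2.imwrite(f"pics/{n}0.png",cv2.resize(c["image"][:,:,::-1],(800,600),interpolation=cv2.INTER_CUBIC))
pickle.dump(d,open("c0.pkl","wb"))
print(ctrl.sense())
E
```

```text
pics
{'time_s': 0.1, 'joints': array([-1.36641808e+00,  3.13435879e-01,  1.49835756e+00,  4.26625600e-06,
        1.33098071e+00, -2.23426848e-01]), 'dq': array([-0.00044642, -0.00014186, -0.00351765,  0.00151434,  0.00084296,
        0.00049485]), 'tau': array([ 2.00518240e-03, -4.12900722e+01, -2.60139656e+01, -2.00848858e-04,
        3.00314750e-03, -1.67279796e-05]), 'eef_pos': array([ 217.74005704, -477.47351394,  230.77222896]), 'ee_rot': array([-5.90699776e-04,  9.77209882e-01,  2.12274582e-01,  7.69804813e-06]), 'force': array([-0.08025022, -0.30035187,  0.00833371]), 'wrist_torque': array([ 0.03763778, -0.01198295, -0.03477756]), 'grip_force': 0.0, 'grip_width': 1.0038715509972764}
```

View pics/scene0.png

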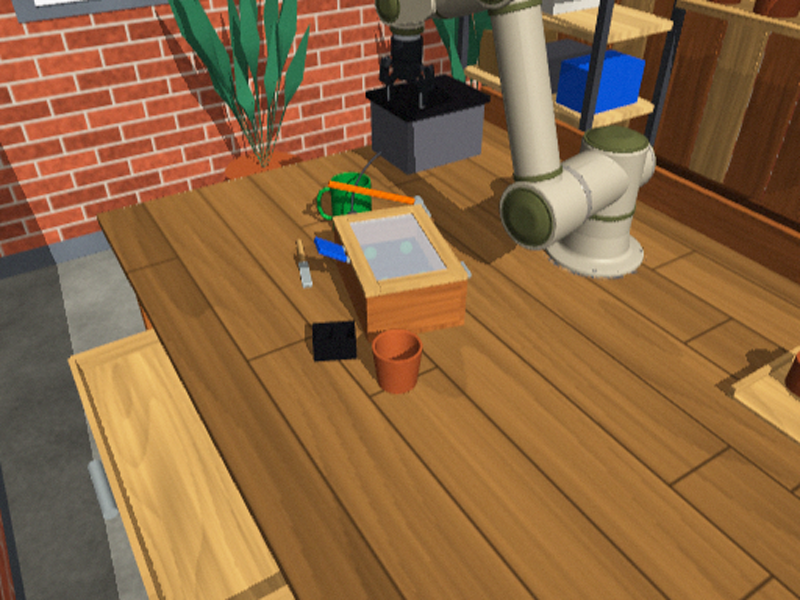

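View pics/top0.png

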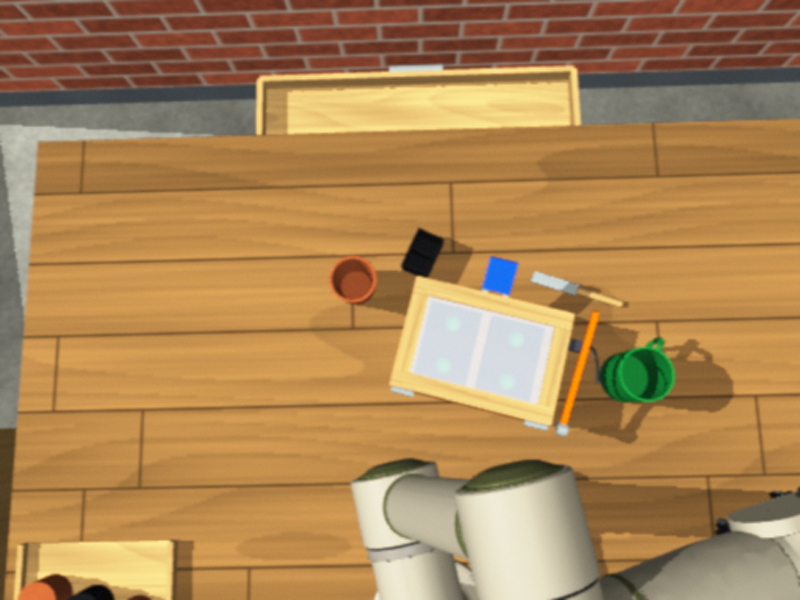

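The scene view shows the blue tab at (331,249), the orange marker from (330,184) to (414,200), and the lid top with corners at (335,215), (404,207), (467,280) and (367,295). In the top view the tab is at (500,275), the lid corners are (417,279), (574,314), (551,426) and (391,390), and the marker runs (563,430) to (597,313). The widger is close to the tab. I'll enlarge both views next.

Run:
```python
import cv2, pickle
d=pickle.load(open("c0.pkl","rb"))
a=d["top"]["image"][150:280,240:410,::-1]; b=d["scene"]["image"][108:208,185:310,::-1]
cv2.imwrite("pics/topc.png",cv2.resize(a,None,fx=4.5,fy=4.5,interpolation=cv2.INTER_CUBIC))
cv2.imwrite("pics/scenec.png",cv2.resize(b,None,fx=6,fy=6,interpolation=cv2.INTER_CUBIC))
for n in d: print(n,d[n]["intrinsics"],d[n]["rvec"],d[n]["tvec"])
```

```text
scene [[429.244648     0.         254.48500687]
 [  0.         429.244648   188.90950047]
 [  0.           0.           1.        ]] [ 0.7180913   2.501894   -1.26258405] [ 457.49620025 -109.04986729 1578.27421679]
top [[424.83968006   0.         256.77147014]
 [  0.         424.83968006 189.4927223 ]
 [  0.           0.           1.        ]] [ 2.09891784 -2.14951325  0.1581399 ] [  55.40726187  592.72383701 1218.8661791 ]
```

View pics/topc.png

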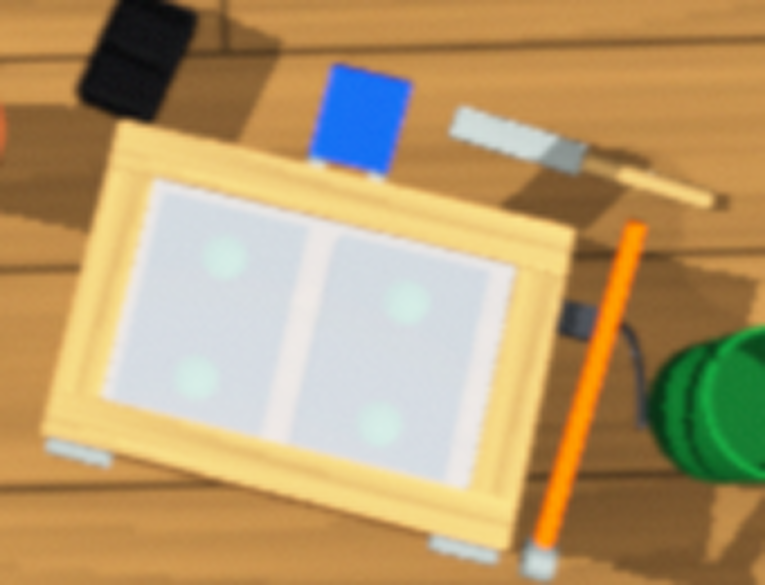

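View pics/scenec.png

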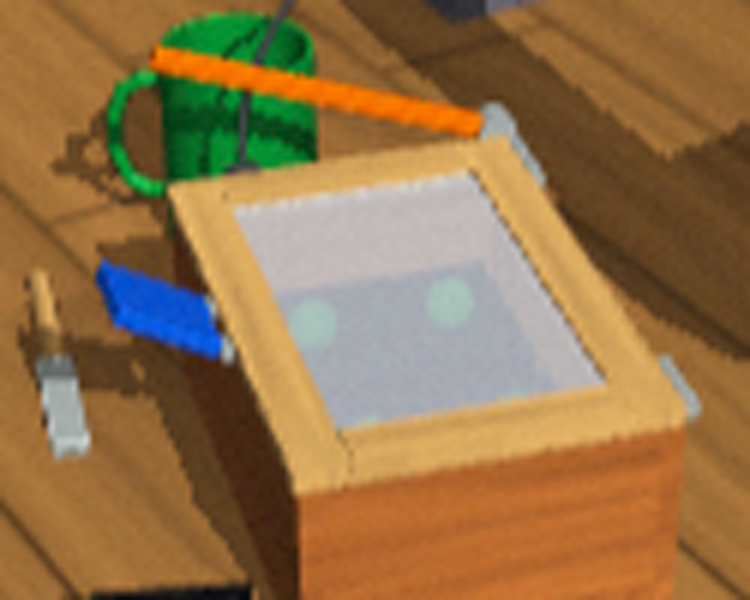

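The top crop shows lid corners at (119,122), (575,232), (508,550) and (42,433), tab corners at (332,63), (412,80), (390,175) and (315,160), and the marker tip at (635,224). The scene crop shows lid corners at (170,185), (298,492), (685,418) and (505,138), the tab tip edge from (100,262) to (118,327), and the marker tip at (153,58).

```bash
cat > geo.py <<'E'
import numpy as np, cv2, pickle
from scipy.optimize import least_squares
from scipy.spatial.transform import Rotation as R
d=pickle.load(open("c0.pkl","rb"))
def P(n):
    c=d[n]; return c["intrinsics"]@np.c_[cv2.Rodrigues(c["rvec"])[0],c["tvec"]]
def topx(p): return (np.array(p,float)+.5)/4.5-.5+[240,150]
def scx(p): return (np.array(p,float)+.5)/6-.5+[185,108]
def tri(a,b):
    X=cv2.triangulatePoints(P("top"),P("scene"),topx(a)[:,None],scx(b)[:,None])[:,0]; return X[:3]/X[3]
def proj(n,X):
    q=P(n)@np.r_[X,1]; return q[:2]/q[2]
E
python3 - <<'E'
from geo import *
np.set_printoptions(precision=3,suppress=True)
L={"f-":((575,232),(170,185)),"f+":((119,122),(298,492)),"n+":((42,433),(685,418)),"n-":((508,550),(505,138))}
for k,v in L.items(): print(k,tri(*v))
T=tri((635,224),(153,58)); print("mark tip",T)
B=tri((547,545),(480,125)); print("mark base",B)
print("tab tip-",tri((412,80),(100,262)),"tip+",tri((332,63),(120,328)))
loc={"f-":(204,-145,6),"f+":(204,145,6),"n+":(0,145,6),"n-":(0,-145,6)}
def model(p):
    x,y,z,yaw,tab,m=p; Rz=R.from_euler('z',yaw); o=np.array([x,y,z]); w=lambda l:o+Rz.apply(l); r=[]
    for k,v in L.items():
        if k[0]=='n': continue
        r+=[proj("top",w(loc[k]))-topx(v[0]),proj("scene",w(loc[k]))-scx(v[1])]
    for s in(1,-1):   # side lines through near corners: include x-free near corner
        pass
    r+=[proj("top",w((0,s*145,6)))*0 for s in (1,)]
    Rm=R.from_euler('y',-m); tip=w(Rm.apply([215,0,0])+[0,-165,0])
    r+=[proj("top",tip)-topx((635,224)),proj("scene",tip)-scx((153,58))]
    Rt=R.from_euler('y',-tab)
    for s,a,b in((-1,(412,80),(100,262)),(1,(332,63),(120,328))):
        q=w(np.array([206,0,0])+Rt.apply([65,s*25,5])) # upper face tip
        r+=[proj("top",q)-topx(a),proj("scene",q)-scx(b)]
    return np.concatenate(r)
s=least_squares(model,[400,-50,117,0,.5,.45],loss='soft_l1')
print(s.x,np.round(s.fun,1)); np.save("fit.npy",s.x)
E
```

```text
f- [ 539.975 -267.121  122.298]
f+ [618.352  13.624 113.229]
n+ [424.73   65.526 115.358]
n- [ 347.551 -214.493  120.754]
mark tip [ 535.183 -285.792  192.271]
mark base [ 349.748 -238.308  119.063]
tab tip- [ 631.712 -166.221  153.575] tip+ [ 645.43  -118.688  143.927]
[383.296 -73.82  115.983  -6.548   0.407   0.359] [-0.2 -0.5 -0.9  0.2  0.  -0.1 -0.6 -2.7  0.   0.  -0.1  0.3  0.3  0.2
 -0.4  1.1 -0.2  1.8 -0.2  0.8 -0.3 -0.9]
```

The fit gives hinge (383,-74,116), yaw -0.265, tab 0.41 and mark 0.36. Triangulated points agree with it: lid top at z≈118 against 123 expected, and hinge-to-edge and marker heights within a few mm. My plan is to grip the tab across its width with the tool tilted outward, swing it about the tab hinge, then lift.

```bash
cat > plan.py <<'E'
from geo import *
x0,y0,z0,yaw,TAB,MK=np.load("fit.npy"); z0=117.
Rb=R.from_euler('z',yaw).as_matrix(); H=np.array([x0,y0,z0])
def pose(bx,by,bz,a):
    "TCP at box coords (z world), tilted outward by a rad"
    p=H+Rb@np.array([bx,by,bz-z0]); s,c=np.sin(a),np.cos(a)
    return p,Rb@np.array([[c,0,-s],[0,-1,0],[-s,0,-c]])
def cur(st): 
    q=st["ee_rot"]; return np.array(st["eef_pos"]),R.from_quat(q,scalar_first=True).as_matrix()
def rows(A,B,n):
    (p,Q),(p2,Q2)=A,B; w=R.from_matrix(Q.T@Q2).as_rotvec()
    for i in range(n):
        Qi=Q@R.from_rotvec(w*i/n).as_matrix()
        print(np.round(np.r_[Qi.T@(p2-p)/n,np.degrees(w)/n/6],2).tolist())
def inbox(st):
    p,Q=cur(st); b=Rb.T@(p-H); b[2]+=z0; z=Rb.T@Q[:,2]; y=Rb.T@Q[:,1]
    return "box",np.round(b,1),"tilt",round(np.arctan2(-z[0],-z[2]),3),"zy",round(z[1],3),"y",np.round(y,3),"F",np.round(Rb.T@st["force"],1),"grip",round(st["grip_width"],3),round(st["grip_force"],1),"t",st["time_s"]
E
python3 - <<'E'
from plan import *; from rig import ctrl
S=cur(ctrl.sense()); ap=pose(301,0,203,.7); p,Q=S
mid=(np.array([450,-300,330.]),Q@R.from_rotvec(.5*R.from_matrix(Q.T@ap[1]).as_rotvec()).as_matrix())
print(ap[0]);rows(S,mid,10);print();rows(mid,ap,10)
E
```

```text
[ 673.81834119 -152.54571623  203.        ]
[28.5, -6.52, -9.91, 0.12, -0.32, 0.32]
[27.92, -7.58, -10.77, 0.12, -0.32, 0.32]
[27.27, -8.64, -11.6, 0.12, -0.32, 0.32]
[26.57, -9.67, -12.39, 0.12, -0.32, 0.32]
[25.8, -10.7, -13.15, 0.12, -0.32, 0.32]
[24.97, -11.7, -13.86, 0.12, -0.32, 0.32]
[24.09, -12.69, -14.54, 0.12, -0.32, 0.32]
[23.16, -13.65, -15.18, 0.12, -0.32, 0.32]
[22.17, -14.59, -15.77, 0.12, -0.32, 0.32]
[21.13, -15.5, -16.31, 0.12, -0.32, 0.32]

[26.7, -12.06, 4.6, 0.12, -0.32, 0.32]
[26.43, -12.89, 3.86, 0.12, -0.32, 0.32]
[26.11, -13.72, 3.14, 0.12, -0.32, 0.32]
[25.73, -14.55, 2.44, 0.12, -0.32, 0.32]
[25.31, -15.37, 1.76, 0.12, -0.32, 0.32]
[24.83, -16.18, 1.11, 0.12, -0.32, 0.32]
[24.31, -16.99, 0.49, 0.12, -0.32, 0.32]
[23.74, -17.78, -0.11, 0.12, -0.32, 0.32]
[23.12, -18.57, -0.68, 0.12, -0.32, 0.32]
[22.46, -19.33, -1.21, 0.12, -0.32, 0.32]
```

```bash
python3 -m inch '28.5 -6.5 -10 .12 -.32 .32; 28 -7.6 -10.8 .12 -.32 .32; 27.3 -8.6 -11.6 .12 -.32 .32; 26.6 -9.7 -12.4 .12 -.32 .32; 25.8 -10.7 -13.2 .12 -.32 .32; 25 -11.7 -13.9 .12 -.32 .32; 24 -12.7 -14.5 .12 -.32 .32; 23.2 -13.7 -15.2 .12 -.32 .32; 22 -14.6 -15.8 .12 -.32 .32; 21 -15.5 -16.3 .12 -.32 .32' 1
python3 - <<'E'
from plan import *; from rig import ctrl
s=ctrl.sense();print(*inbox(s));rows(cur(s),pose(301,0,203,.7),10)
E
```

```text
time_s: 0.93
eef_pos: [451.2, -299.4, 331.2]
ee_rot: [-0.026, 0.983, 0.043, -0.176]
force: [-0.2, -0.3, 0.6]
grip_width: 1.002
grip_force: 0.0
box [ 124.5 -199.9  331.2] tilt 0.354 zy -0.057 y [ 0.333 -0.941 -0.066] F [-0.1 -0.3  0.6] grip 1.002 0.0 t 0.9333
[26.59, -12.08, 4.76, 0.11, -0.32, 0.31]
[26.32, -12.9, 4.02, 0.11, -0.32, 0.31]
[26.01, -13.72, 3.31, 0.11, -0.32, 0.31]
[25.64, -14.53, 2.61, 0.11, -0.32, 0.31]
[25.23, -15.34, 1.93, 0.11, -0.32, 0.31]
[24.76, -16.15, 1.28, 0.11, -0.32, 0.31]
[24.25, -16.94, 0.66, 0.11, -0.32, 0.31]
[23.7, -17.72, 0.06, 0.11, -0.32, 0.31]
[23.09, -18.5, -0.51, 0.11, -0.32, 0.31]
[22.45, -19.25, -1.05, 0.11, -0.32, 0.31]
```

```bash
python3 -m inch '26.6 -12 4.8 .11 -.32 .31; 26.3 -12.9 4 .11 -.32 .31; 26 -13.7 3.3 .11 -.32 .31; 25.6 -14.5 2.6 .11 -.32 .31; 25.2 -15.3 1.9 .11 -.32 .31; 24.8 -16.2 1.3 .11 -.32 .31; 24.2 -17 .7 .11 -.32 .31; 23.7 -17.7 0 .11 -.32 .31; 23 -18.5 -.5 .11 -.32 .31; 22.5 -19.3 -1 .11 -.32 .31'
python3 - <<'E'
from plan import *; from rig import ctrl
s=ctrl.sense();print(*inbox(s))
c=ctrl.capture("wrist"); pickle.dump(c,open("w1.pkl","wb"))
cv2.imwrite("pics/w1.png",cv2.resize(c["image"][:,:,::-1],(800,600),interpolation=cv2.INTER_CUBIC))
# predicted tab corners in wrist view (800x600)
M=c["intrinsics"]@np.c_[cv2.Rodrigues(c["rvec"])[0],c["tvec"]]
for r in(4,65):
  for y in(-25,25):
    l=np.array([206,y,0])+R.from_euler('y',-TAB).apply([r,0,5]); q=M@np.r_[H+Rb@l,1]; print(r,y,np.round(q[:2]/q[2]*800/512))
rows(cur(s),pose(230,0,118,.7),10)
E
```

```text
time_s: 1.77
eef_pos: [636.8, -147.3, 192.8]
ee_rot: [-0.046, 0.933, -0.119, -0.336]
force: [0.2, 0.4, -0.7]
grip_width: 1.002
grip_force: 0.0
box [263.9  -4.6 192.8] tilt 0.691 zy -0.002 y [ 0.01  -1.    -0.005] F [ 0.1  0.4 -0.7] grip 1.002 0.0 t 1.7667
4 -25 [435. 302.]
4 25 [339. 301.]
65 -25 [450. 275.]
65 25 [322. 274.]
[2.16, -0.45, 7.93, 0.0, -0.01, 0.01]
[2.17, -0.45, 7.92, 0.0, -0.01, 0.01]
[2.18, -0.45, 7.92, 0.0, -0.01, 0.01]
[2.18, -0.45, 7.92, 0.0, -0.01, 0.01]
[2.19, -0.45, 7.92, 0.0, -0.01, 0.01]
[2.2, -0.45, 7.92, 0.0, -0.01, 0.01]
[2.2, -0.46, 7.91, 0.0, -0.01, 0.01]
[2.21, -0.46, 7.91, 0.0, -0.01, 0.01]
[2.21, -0.46, 7.91, 0.0, -0.01, 0.01]
[2.22, -0.46, 7.91, 0.0, -0.01, 0.01]
```

View pics/w1.png

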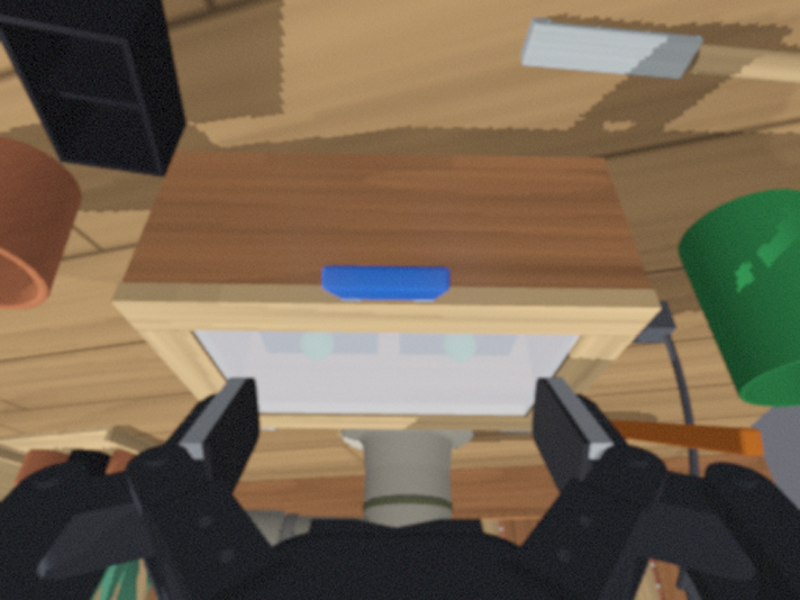

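The wrist view shows the tab from x=322 to 450 at y≈266–297, which matches the prediction. The gripper straddles it, and the reach limit left me slightly short of the approach pose. I'll go down onto the tab.

```bash
python3 -m inch '2 -.5 8 0 0 0;2 -.5 8 0 0 0;2 -.5 8 0 0 0;2 -.5 8 0 0 0;2 -.4 8 0 0 0;2 -.4 8 0 0 0;2 -.4 8 0 0 0;2 -.4 8 0 0 0;2 -.4 8 0 0 0;2 -.4 7 0 0 0'
python3 - <<'E'
from plan import *; from rig import ctrl
s=ctrl.sense();print(*inbox(s))
rows(cur(s),pose(230,0,118,.7),1)
E
```

```text
time_s: 2.65
eef_pos: [605.2, -135.6, 124.2]
ee_rot: [-0.044, 0.935, -0.118, -0.33]
force: [-0.0, 0.2, -0.1]
grip_width: 0.998
grip_force: 0.0
box [230.4  -1.6 124.2] tilt 0.679 zy -0.003 y [ 0.012 -1.    -0.005] F [-0.1  0.2 -0.1] grip 0.998 0.0 t 2.65
[3.61, -1.61, 5.03, 0.03, -0.2, 0.12]
```

```bash
python3 -m inch '2 -.8 3 0 0 0;1.5 -.8 2 0 0 0;0 0 0 0 0 0;0 0 0 0 0 0;0 0 0 0 0 0;0 0 0 0 0 0;0 0 0 0 0 0;0 0 0 0 0 0;0 0 0 0 0 0;0 0 0 0 0 0' 0 30
python3 - <<'E'
from plan import *; from rig import ctrl
s=ctrl.sense();print(*inbox(s))
p,Q=cur(s); T=H+Rb@np.array([206,0,0]); yb=Rb[:,1]
# rotation about tab hinge by total ang, 20 rows
ang=1.57-TAB
for n in (20,):
  for i in range(n):
    D=R.from_rotvec(-yb*ang/n).as_matrix(); p2=T+D@(p-T); Q2=D@Q
    print(np.round(np.r_[Q.T@(p2-p),np.degrees(R.from_matrix(Q.T@Q2).as_rotvec())/6],2).tolist()); p,Q=p2,Q2
E
```

```text
time_s: 3.48
eef_pos: [605.7, -134.2, 118.4]
ee_rot: [-0.044, 0.936, -0.119, -0.33]
force: [1.4, -5.0, 0.7]
grip_width: 0.581
grip_force: 33.8
box [ 2.304e+02 -1.000e-01  1.184e+02] tilt 0.678 zy -0.004 y [ 0.011 -1.    -0.004] F [ 2.7 -4.5  0.7] grip 0.581 33.8 t 3.4833
[-0.98, -0.01, -1.03, -0.01, 0.56, 0.0]
[-0.98, -0.01, -1.03, -0.01, 0.56, 0.0]
[-0.98, -0.01, -1.03, -0.01, 0.56, 0.0]
[-0.98, -0.01, -1.03, -0.01, 0.56, 0.0]
[-0.98, -0.01, -1.03, -0.01, 0.56, 0.0]
[-0.98, -0.01, -1.03, -0.01, 0.56, 0.0]
[-0.98, -0.01, -1.03, -0.01, 0.56, 0.0]
[-0.98, -0.01, -1.03, -0.01, 0.56, 0.0]
[-0.98, -0.01, -1.03, -0.01, 0.56, 0.0]
[-0.98, -0.01, -1.03, -0.01, 0.56, 0.0]
[-0.98, -0.01, -1.03, -0.01, 0.56, 0.0]
[-0.98, -0.01, -1.03, -0.01, 0.56, 0.0]
[-0.98, -0.01, -1.03, -0.01, 0.56, 0.0]
[-0.98, -0.01, -1.03, -0.01, 0.56, 0.0]
[-0.98, -0.01, -1.03, -0.01, 0.56, 0.0]
[-0.98, -0.01, -1.03, -0.01, 0.56, 0.0]
[-0.98, -0.01, -1.03, -0.01, 0.56, 0.0]
[-0.98, -0.01, -1.03, -0.01, 0.56, 0.0]
[-0.98, -0.01, -1.03, -0.01, 0.56, 0.0]
[-0.98, -0.01, -1.03, -0.01, 0.56, 0.0]
```

```bash
python3 -m inch '-.98 0 -1.03 0 .56 0;-.98 0 -1.03 0 .56 0;-.98 0 -1.03 0 .56 0;-.98 0 -1.03 0 .56 0;-.98 0 -1.03 0 .56 0;-.98 0 -1.03 0 .56 0;-.98 0 -1.03 0 .56 0;-.98 0 -1.03 0 .56 0;-.98 0 -1.03 0 .56 0;-.98 0 -1.03 0 .56 0' - 30
python3 - <<'E'
from plan import *; from rig import ctrl
s=ctrl.sense();print(*inbox(s))
p,Q=cur(s); b=Rb.T@(p-H)-[206,0,0]; print("about tab hinge: r",np.hypot(b[0],b[2]),"ang",np.arctan2(b[2],b[0]))
E
```

```text
time_s: 4.32
eef_pos: [601.3, -133.0, 131.5]
ee_rot: [-0.007, 0.991, -0.126, -0.044]
force: [4.0, -4.9, -4.3]
grip_width: 0.578
grip_force: 33.0
box [ 2.259e+02 -1.000e-01  1.315e+02] tilt 0.089 zy 0.003 y [ 0.011 -1.    -0.004] F [ 5.2 -3.7 -4.3] grip 0.578 33.0 t 4.3167
about tab hinge: r 24.606603636821035 ang 0.6284430646314636
```

```bash
python3 -m inch '-.9 0 -.6 0 .56 0;-.9 0 -.8 0 .56 0;-.95 0 -1 0 .56 0;-.98 0 -1.03 0 .56 0;-.98 0 -1.03 0 .56 0;-.98 0 -1.03 0 .56 0;-.98 0 -1.03 0 .56 0;-.98 0 -1.03 0 .56 0;-.98 0 -1.03 0 .56 0;-.98 0 -1.03 0 .56 0' - 30
python3 - <<'E'
from plan import *; from rig import ctrl
s=ctrl.sense();print(*inbox(s))
p,Q=cur(s); b=Rb.T@(p-H)-[206,0,0]; print("about tab hinge: r",np.hypot(b[0],b[2]),"ang",np.arctan2(b[2],b[0]))
c=ctrl.capture("scene"); a=ctrl.capture("top"); pickle.dump({"scene":c,"top":a},open("c1.pkl","wb"))
i1=cv2.resize(c["image"][88:188,185:285,::-1],(400,400),interpolation=cv2.INTER_CUBIC)
i2=cv2.resize(a["image"][150:250,260:360,::-1],(400,400),interpolation=cv2.INTER_CUBIC)
cv2.imwrite("pics/s1.png",np.hstack([i1,i2]))
E
```

```text
time_s: 5.15
eef_pos: [591.1, -130.4, 140.2]
ee_rot: [0.03, 0.961, -0.123, 0.245]
force: [12.1, -0.1, -4.7]
grip_width: 0.585
grip_force: 33.0
box [215.4  -0.3 140.2] tilt -0.5 zy 0.008 y [ 0.011 -1.    -0.003] F [11.7  3.1 -4.7] grip 0.585 33.0 t 5.15
about tab hinge: r 25.012543494008256 ang 1.1870652135439066
```

View pics/s1.png

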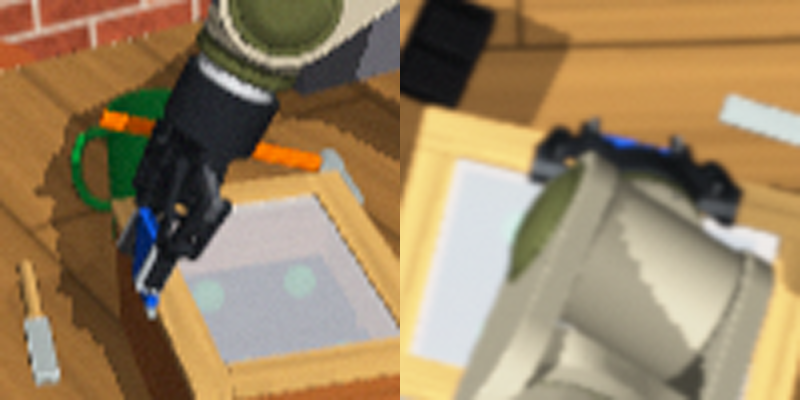

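The scene crop shows the tab gripped and roughly upright over the lid edge, hinge at about (150,290), with the lid shut. There is 12 N of sideways preload, so I'll relax it.

```bash
python3 -m inch '.3 0 .4 0 0 0;.4 0 .5 0 0 0;.4 0 .5 0 0 0;.2 0 .4 0 0 0;0 0 0 0 0 0;0 0 0 0 0 0;0 0 0 0 0 0;0 0 0 0 0 0;0 0 0 0 0 0;0 0 0 0 0 0' - 30
python3 - <<'E'
from plan import *; from rig import ctrl
s=ctrl.sense();print(*inbox(s),"mom",Rb.T@s["wrist_torque"])
E
```

```text
time_s: 6.08
eef_pos: [590.7, -129.9, 136.9]
ee_rot: [0.028, 0.963, -0.123, 0.24]
force: [-9.6, -3.1, -0.2]
grip_width: 0.581
grip_force: 34.8
box [2.149e+02 1.000e-01 1.369e+02] tilt -0.488 zy 0.01 y [ 0.012 -1.    -0.005] F [-8.4 -5.5 -0.2] grip 0.581 34.8 t 6.0833 mom [-1.18979885  1.56987567 -0.54293284]
```

```bash
python3 -m inch '-.4 0 -.2 0 0 0;-.3 0 -.2 0 0 0;0 0 0 0 0 0;0 0 0 0 0 0;0 0 0 0 0 0;0 0 0 0 0 0;0 0 0 0 0 0;0 0 0 0 0 0;0 0 0 0 0 0;0 0 0 0 0 0' - 30
cat > over.py <<'E'
from plan import *; from rig import ctrl; import sys
s=ctrl.sense();print(*inbox(s))
name=sys.argv[1]; lid=float(sys.argv[2]); out=[]
for n,(u,v,w) in {"scene":(195,98,80),"top":(280,150,80)}.items():
    c=ctrl.capture(n); im=np.ascontiguousarray(cv2.resize(c["image"][v:v+w,u:u+w,::-1],(400,400),interpolation=cv2.INTER_CUBIC)); f=400/w
    M=c["intrinsics"]@np.c_[cv2.Rodrigues(c["rvec"])[0],c["tvec"]]
    for t,col in((1.27,(0,0,255)),(1.57,(0,255,0)),(1.87,(255,0,255))):
        pts=[]
        for r,y in((4,-25),(65,-25),(65,25),(4,25)):
            l=R.from_euler('y',-lid).apply([206,0,0])+[0,y,0]+R.from_euler('y',-lid-t).apply([r,0,-5])
            q=M@np.r_[H+Rb@l,1]; pts.append(((q[:2]/q[2]-[u,v]+.5)*f))
        cv2.polylines(im,[np.int32(pts)],True,col,1)
    out.append(im)
cv2.imwrite(f"pics/{name}.png",np.hstack(out))
E
python3 over.py s2 0
```

```text
time_s: 6.92
eef_pos: [590.5, -129.9, 137.2]
ee_rot: [0.028, 0.962, -0.123, 0.241]
force: [-4.0, -3.7, -3.7]
grip_width: 0.577
grip_force: 34.2
box [2.147e+02 1.000e-01 1.372e+02] tilt -0.49 zy 0.01 y [ 0.012 -1.    -0.005] F [-2.9 -4.7 -3.7] grip 0.577 34.2 t 6.9167
```

View pics/s2.png

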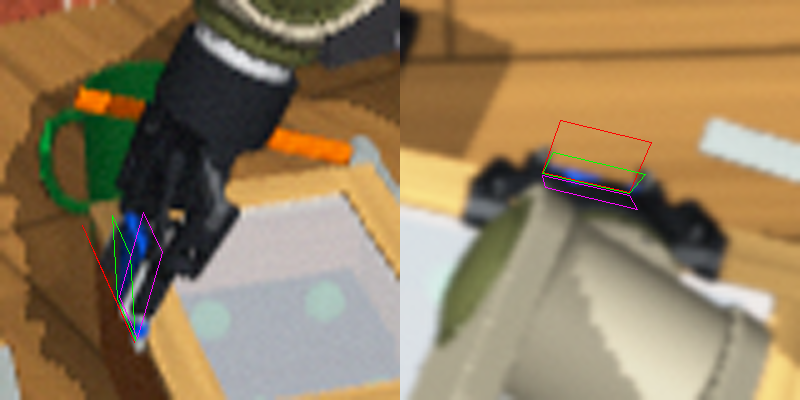

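The overlay puts the blue tip at (127–145,215–250) between the 1.57 and 1.87 outlines, so the tab is at about 1.65 with the lid shut. Next I'll grip harder and swing about the lid hinge.

```bash
cat > lift.py <<'E'
from plan import *; from rig import ctrl; import sys
s=ctrl.sense();print(*inbox(s)); p,Q=cur(s); yb=Rb[:,1]; n=int(sys.argv[2])
D=R.from_rotvec(-yb*float(sys.argv[1])/n).as_matrix()
print(n,"x",np.round(np.r_[Q.T@(H+D@(p-H)-p),np.degrees(R.from_matrix(Q.T@D@Q).as_rotvec())/6],3).tolist())
E
python3 lift.py .36 20
```

```text
box [2.147e+02 1.000e-01 1.372e+02] tilt -0.49 zy 0.01 y [ 0.012 -1.    -0.005] F [-3.2 -4.3 -4.6] grip 0.578 34.2 t 7.0167
20 x [1.466, -0.024, -3.593, -0.001, 0.172, -0.002]
```

```bash
python3 -m inch '0 0 0 0 0 0;0 0 0 0 0 0;1.47 0 -3.6 0 .17 0;1.47 0 -3.6 0 .17 0;1.47 0 -3.6 0 .17 0;1.47 0 -3.6 0 .17 0;1.47 0 -3.6 0 .17 0;1.47 0 -3.6 0 .17 0;1.47 0 -3.6 0 .17 0;1.47 0 -3.6 0 .17 0' - 80
python3 -c 'from plan import *; from rig import ctrl; print(*inbox(ctrl.sense()))'
```

```text
time_s: 7.85
eef_pos: [585.4, -128.6, 167.8]
ee_rot: [0.037, 0.943, -0.12, 0.309]
force: [-4.2, -2.5, -5.9]
grip_width: 0.577
grip_force: 83.0
box [209.4   0.  167.8] tilt -0.634 zy 0.011 y [ 0.012 -1.    -0.005] F [-3.4 -3.5 -5.9] grip 0.577 83.0 t 7.85
```

```bash
python3 -m inch '1.47 0 -3.6 0 .17 0;1.47 0 -3.6 0 .17 0;1.47 0 -3.6 0 .17 0;1.47 0 -3.6 0 .17 0;1.47 0 -3.6 0 .17 0;1.47 0 -3.6 0 .17 0;1.47 0 -3.6 0 .17 0;1.47 0 -3.6 0 .17 0;1.47 0 -3.6 0 .17 0;1.47 0 -3.6 0 .17 0'
python3 -m inch '1.47 0 -3.6 0 .17 0;1 0 -2.4 0 .12 0;0 0 0 0 0 0;0 0 0 0 0 0;0 0 0 0 0 0;0 0 0 0 0 0;0 0 0 0 0 0;0 0 0 0 0 0;0 0 0 0 0 0;0 0 0 0 0 0' >/dev/null
cat > fin.py <<'E'
from plan import *; from rig import ctrl; import sys
s=ctrl.sense();print(*inbox(s)); p,Q=cur(s); b=Rb.T@(p-H); print("TCP ang about hinge",np.arctan2(b[2],b[0]), np.hypot(b[0],b[2]))
name=sys.argv[1]; out=[]; d={}
for n,(u,v,w) in {"scene":(185,90,130),"top":(270,150,130)}.items():
    c=ctrl.capture(n); d[n]=c; im=cv2.resize(c["image"][v:v+w,u:u+w,::-1],(600,600),interpolation=cv2.INTER_CUBIC)
    if n=="scene": cv2.imwrite(f"pics/{name}.png",im)
pickle.dump(d,open(name+".pkl","wb"))
c=d["scene"]; M=c["intrinsics"]@np.c_[cv2.Rodrigues(c["rvec"])[0],c["tvec"]]
for a in(.25,.3,.35,.4,.45):
    o=[]
    for l,y in(([204,0,6],-145),([204,0,6],145),([0,0,6],-145),([215,0,0],-165)):
        q=M@np.r_[H+Rb@(R.from_euler('y',-a).apply(l)+[0,y,0]),1]; o.append(np.round((q[:2]/q[2]-[185,90]+.5)*600/130).astype(int).tolist())
    print(a,"f- f+ n- marktip",o)
E
python3 fin.py s3
```

```text
time_s: 8.68
eef_pos: [573.3, -125.3, 204.4]
ee_rot: [0.047, 0.911, -0.117, 0.392]
force: [-2.0, 0.3, -7.0]
grip_width: 0.574
grip_force: 83.0
box [194.4  -0.  210.1] tilt -0.841 zy 0.013 y [ 0.012 -1.    -0.006] F [-5.4 -0.4 -8.7] grip 0.573 83.2 t 9.5167
TCP ang about hinge 0.4467829826532051 215.55728016977864
0.25 f- f+ n- marktip [[134, 163], [237, 379], [392, 186], [112, 157]]
0.3 f- f+ n- marktip [[137, 150], [241, 365], [393, 186], [115, 143]]
0.35 f- f+ n- marktip [[141, 138], [247, 351], [393, 187], [118, 130]]
0.4 f- f+ n- marktip [[146, 125], [253, 337], [393, 187], [123, 117]]
0.45 f- f+ n- marktip [[151, 113], [259, 323], [394, 187], [128, 103]]
```

View pics/s3.png

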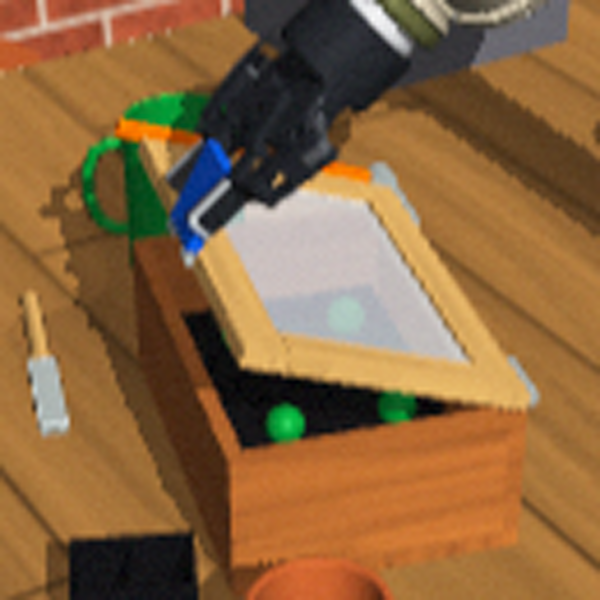

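The lid's -y far corner is at about (143,137) and its +y far corner at about (241,360). The marker tip is at about (118,129). Both the lid and the marker read about 0.355 rad, and the arm kinematics give 0.353. The tab is still gripped and about square, so I'm handing in.

```bash
python3 -c '
from rig import ctrl
s=ctrl.sense(); print(s["dq"].round(4),s["grip_force"]); print(ctrl.finish_job())'
```

```text
[-0.0012  0.0008  0.0004 -0.0004 -0.0012  0.0002] 83.15320014953613
the job is handed in; nothing more can be done
None
```

Job handed in, verdict not shown: the tab was folded up to about 1.65 rad with the lid shut, and the lid is now held still by the tab at about 0.355 rad, in line with the marker as far as I can measure.

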